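# Unlock the medicine box and hold the key turned

## Robot

A 6-joint arm with a two-finger parallel gripper is mounted at the origin on a cart in front of the work surface, level with it; the furniture and walls round the work are solid. World frame = base frame: x ahead of the robot, y to its left, z up, the work surface at z = 0. Lengths are in m, angles in degrees, forces in N, time in s.
With the tool pointing down it reaches from about 0.325 to 0.925 m from the base axis. Payload 3.1 kg.
Tool frame: the origin (TCP) lies between the finger pads; the fingertips stand 25 mm ahead of it and the grasp point (between the pads) lies 6 mm ahead of it; z points along the fingers, y is the line along which they close (so a half turn about z gives the same grasp; the last joint's range is limited). The gripper opens to 85 mm and grips with 20 to 120 N. Pads are 22 mm wide; open, the fingers measure 114 mm over their backs; the gripper's body (76 mm by 85 mm) begins 54 mm behind the grasp point. The pads swing forward as they close: fully open they stand 13 mm farther back than shut.
Start: joints at [64.16, 12.427, 92.441, -0, 75.132, -6.429], TCP at [0.208, 0.589, 0.256] pointing down, gripper open.
Joint ranges: [-157.48, 157.48], [-44.54, 120.13], [17.64, 146.25], [-64.5, 244.5], [7.68, 150.69], [-147.95, 147.95]. Speed limits (degrees/s): [159.86, 159.86, 180, 180, 180, 180].

## Interface

Orientations are given as [roll, pitch, yaw] about the fixed x, y, z axes, in that order (R = Rz(yaw) Ry(pitch) Rx(roll)).
In Python, from bench import robot gives the robot as it stands. The module is installed in compiled form; this text tells all that it offers.
- The arm moves only by the shell command python3 -m pendant 'ROWS' [FORCE]. ROWS is JSON, a list of rows, each a list of 7 numbers: the opening in per cent of the stroke, from 0 (shut) to 100 (fully open), then the shift along the tool's x, y, z in m, then the turn, a rotation vector about the tool's x, y, z in degrees. A call has exactly 8 rows; each row shifts and turns the commanded pose from where the row before left it, along the tool's axes as they then stand; what a row does not reach is not made up. A row lasts 1/12 s, in which the tool goes at most 41.7 mm and 7.16 degrees, less where a joint would pass 70% of its speed; a pose out of reach is approached as far as the arm can. A call with a gripper value outside its range is refused whole. The fingers move at their own pace and stop on an object; FORCE is the grip in N (left out, the last holds). Time passes only in rows, so rows that do not move let the fingers close, or fill a call up. It gives the time, the measured TCP pose, the force, the opening and the grip force at its end, in the units of the state.
- robot.get_state(): the state, without advancing time (a new reading comes with each control period).
- robot.grab_frame(name): name is "scene" or "top" or "wrist"; returns (picture, depth): 420x560x3 uint8, red, green, blue; 420x560 float32, m along the optical axis (not along the pixel's ray), 0 where there is no reading.
- robot.calibration(name): a dict with "K" (3x3 intrinsics, pixels), "origin" and "rotation" of the camera in the world. Camera axes: x right, y down, z forward; pixel columns grow to the right and rows downward; lengths in m; the calibration is good to about 2 mm. A picture is of the moment at which its call begins: read the wrist's pose just before it. calibration takes no time and is no camera call; for the wrist camera it gives the pose at the moment of the call.
- robot.sign_off(): hands the job in; it is judged then, once.
The state is a dict: "time": time; "joint_positions": joint angles; "qd": joint speeds; "tau": joint torques, N m; "ee_pos": TCP position; "eef_rot": TCP orientation; "wrist_force": force on the tool from outside, world axes, zero at the start; "wrist_torque": the same for the moment, N m; "width": finger opening in m; "grip_force": force on a finger pad.
Only numpy, scipy, OpenCV 4.12 (cv2) and the standard library are available. Lean on these libraries where they do the work, as an engineer would, in place of code of your own. Each camera call takes 0.05 s, during which the arm holds its last target. There are 200 camera calls.

## Task

Take the blue key out of the wooden key block, push it all the way down into the blue-ringed lock on the lid of the white medicine box, working it past the stiff pins until its collar sits on the lock, and turn it a quarter turn clockwise against the spring. Finish while still gripping the key and holding it turned and fully in, so that the bolt stays drawn back. Leave the red key standing in the block and the mug, salt shaker and jam jar where they are.

Things in the scene. Friction and masses are not known exactly. Their poses are not given: they have to be found in the camera images.
- key_blue: The key to use: blue plastic head, steel blade; stands upright in one of the block's two slots (which one varies). Origin on its long axis in the underside of the round steel collar, z up. Collar 28 mm across, z 0 to 5 mm. Blade below it: 5 mm thick (x), 14 mm wide (y), 34 mm long, its last 7 mm a V point. Same when turned half round. 30 to 65 g.
- blue_head (a point): Middle of the blue key's head, on its axis, 24 mm above the key's origin; axes as the key's. The head is a flat slab 10 mm thick along x (grip it across x), 28 mm wide along y, 38 mm high, from the collar's top (19 mm below this point) to 19 mm above it.
- key_red: The wrong key: same shape and size as the blue one, with a red head; stands in the other slot. Leave it there.
- key_block: Fixed wooden block, 50 mm (x) by 130 mm (y) by 40 mm high, origin at the centre of its underside. It has two upright through slots for key blades at y = +32 and -32 mm, long along y; the keys hang in them by their collars on its top face, key axes parallel to its own.
- medicine_box: Fixed white steel box, 120 mm (x) by 170 mm (y) by 85 mm high, origin at the centre of its underside, green cross on its lid. The lock is in the middle of the lid, inside a blue plastic ring 42 mm across that stands 5 mm proud. A brass bolt on its front is drawn aside as the lock turns.
- keyway (a point): Centre of the lock's round brass face (33 mm across, 90 mm above the worktop, flush with the ring); z up, turns with the lock. Keyway: slot 7 mm wide (x), 16 mm long (y), 37 mm deep straight down, mouth bevelled 2.5 mm. The key fits either way round; it is fully home when its collar lies on the brass face, its origin then on this point.
- lock_pins (a point): Point on the lock's axis 17 mm below its face, midway between two sprung pins with round noses. They stick out about 3 mm into the keyway from its narrow ends (+y end 12 mm, -y end 22 mm below the face) and are sticky: the key's point pushes them aside with some 8 to 15 N of downward push or a sideways wiggle; a light push stops on them.
- lock_plug (a joint): Angle of the lock, rad: 0 unturned, grows clockwise seen from above, stop at 1.5. A spring turns it back (0.025 N m at 0, 0.1 N m at the stop) unless it is held; the blade has about 0.15 rad of free play in the slot.
- mug: Light blue mug, 87 by 123 by 96 mm high, origin at the centre of its underside; bystander, may not be moved.
- salt_shaker: Salt shaker, 44 mm across and 90 mm high, origin at the centre of its underside; bystander.
- jam_jar: Jam jar, 70 mm across and 101 mm high, origin at the centre of its underside; bystander.
Not all that is in view belongs to the job. What is shaped like the key_blue but purple is not meant. Of the things shaped like the key_block, the wooden one is meant.

How it is judged (in metres and radians):
On the way, in this order (a step that is already met when the one before it is completed fails the run):
1. the blue key is drawn out of the block and lifted clear of it (height (world z) of key_blue above 0.085 m and contact force between the fingers and key_blue above 1 N), for 0.1 s.
2. the blue key is fully home in the lock, which is not yet turned (horizontal distance between key_blue and keyway below 0.004 m and z of key_blue in the frame of keyway below 0.004 m and angle between key_blue's own z axis and vertical below 0.15 rad and value of joint lock_plug below 0.4 rad), for 0.1 s.
At the end, for the whole second after the job is handed in: The blue key is fully home in the lock (collar within 4 mm of the brass face and centred within 4 mm, upright within 0.15 rad), the lock stands turned clockwise by more than 1.2 rad, and the gripper still holds the key. The red key stands home in its slot (horizontal distance between key_blue and keyway below 0.004 m and z of key_blue in the frame of keyway below 0.004 m and angle between each of key_blue, key_red's own z axis and vertical below 0.15 rad and value of joint lock_plug above 1.2 rad and contact force between the fingers and key_blue above 2 N and horizontal distance between key_red and key_block below 0.04 m and height (world z) of key_red below 0.046 m); the arm keeps its last pose, push and grip.
It fails at once if the red key was moved by more than 15 mm (distance of key_red from where it was at the start of the episode above 0.015 m).
It fails at once if the mug was moved by more than 30 mm (distance of mug from where it was at the start of the episode above 0.03 m).
It fails at once if the salt shaker was moved by more than 30 mm (distance of salt_shaker from where it was at the start of the episode above 0.03 m).
It fails at once if the jam jar was moved by more than 30 mm (distance of jam_jar from where it was at the start of the episode above 0.03 m).
It also fails if it takes over 58 s, if anything falls off the work surface, if the arm or the gripper's body presses on something with over 40 N, if the wrist force passes 120 N, or if a joint passes its speed limit or range.

## Working session

There is one attempt and no reset: what is moved stays moved. The work goes in short steps, Python scripts to look and compute and a shell command to move; the robot and the scene stay as the last step left them, time stands still between calls to the robot, and variables do not carry over. Pictures are saved under pics/ and viewed, at most 10 in all, crops included, and the job is handed in when it is done.

```bash
mkdir -p pics
cat > h.py <<'E'
import numpy as np, cv2
from bench import robot
def grab(n,f):
    c=robot.calibration(n); p,d=robot.grab_frame(n)
    cv2.imwrite('pics/'+f+'.png',p[:,:,::-1]); np.savez('pics/'+f,p=p,d=d,K=c['K'],o=c['origin'],R=c['rotation']); return p,d,c
def load(f):
    z=np.load('pics/'+f+'.npz'); return z['p'],z['d'],dict(K=z['K'],origin=z['o'],rotation=z['R'])
def ray(c,u,v):
    return np.array(c['rotation'])@np.linalg.solve(np.array(c['K']),[u,v,1.0])
def onplane(c,u,v,z):
    r=ray(c,u,v);o=np.array(c['origin']);return o+r*(z-o[2])/r[2]
def pt(c,d,u,v): return np.array(c['origin'])+ray(c,u,v)*d[int(v),int(u)]
def cloud(c,d):
    v,u=np.indices(d.shape);r=np.stack([u,v,np.ones_like(u)],-1)@np.linalg.inv(c['K']).T
    return (r*d[...,None])@np.array(c['rotation']).T+np.array(c['origin'])
E
python3 - <<'E'
from h import *
ims=[]
for n in ('scene','top'):
    p,d,c=grab(n,n+'0'); print(n,np.round(c['origin'],3),np.round(c['rotation'],2).tolist(),c['K'][0])
p,d,c=grab('wrist','wrist0')
print(robot.get_state())
E
```

```text
scene [ 0.153 -0.705  0.479] [-114.17, -0.76, -26.74] [395.33340886   0.         276.08847973]
top [ 0.091 -0.036  1.383] [-158.86, 0.07, -72.34] [449.39484145   0.         273.58474955]
{'time': 0.15, 'joint_positions': array([ 6.41604915e+01,  1.24675784e+01,  9.25097969e+01, -7.98271708e-04,
        7.51327537e+01, -6.42913436e+00]), 'qd': array([-0.132044  , -0.17734682, -0.22375443,  0.05577863,  0.01804349,
        0.04285594]), 'tau': array([-1.01009109e-04, -3.97454667e+01, -3.04413664e+01, -1.43941043e-04,
        5.85601229e-03, -5.33171843e-06]), 'ee_pos': array([0.20743472, 0.5889417 , 0.25523788]), 'eef_rot': array([-1.79890477e+02, -1.15653016e-02,  1.60589820e+02]), 'wrist_force': array([-0.70906209, -0.09075754,  0.11223615]), 'wrist_torque': array([ 0.02808678,  0.02060632, -0.04794375]), 'grip_force': 0.0, 'width': 0.08554960171258846}
```

View pics/top0.png

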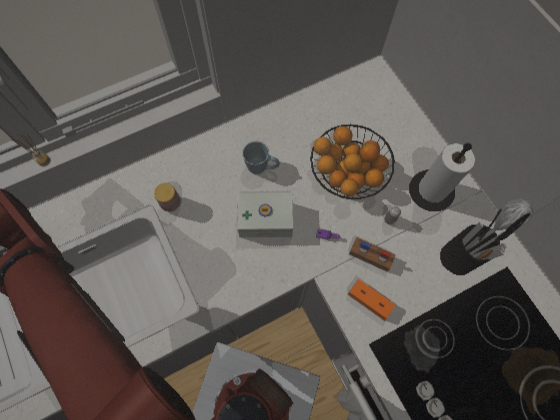

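View pics/scene0.png

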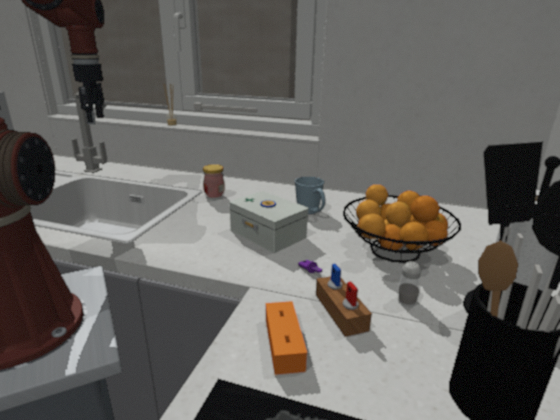

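The top view shows the medicine box at (265,213), the mug at (256,157), the jar at (167,195) and the salt shaker at (392,213). There are two candidate keys: a purple one lying at (325,235), and a blue one upright in the block at (365,246), next to the red one at (384,255). There are also two candidate blocks: the wooden one at (372,254) and an orange one at (372,298). The wooden block and the upright blue key fit the description. I'll confirm with a crop and measure.

```bash
python3 - <<'E'
s=open('h.py').read()
s=s.replace("from bench import robot","from bench import robot\nfrom scipy.spatial.transform import Rotation as Ro")
s=s.replace("c=robot.calibration(n); p","c=robot.calibration(n); c=dict(c,rotation=Ro.from_euler('xyz',c['rotation'],degrees=True).as_matrix()); p")
open('h.py','w').write(s)
E
python3 - <<'E'
from h import *
def fix(f):
    p,d,c=load(f); c['rotation']=Ro.from_euler('xyz',c['rotation'],degrees=True).as_matrix(); return p,d,c
p,d,c=fix('top0'); X=cloud(c,d); hsv=cv2.cvtColor(p,cv2.COLOR_RGB2HSV)
a=cv2.resize(p[190:320,220:420],(800,520),interpolation=cv2.INTER_CUBIC); cv2.imwrite('pics/crop1.png',a[:,:,::-1])
v,u=np.indices(d.shape)
H,S,V=[hsv[...,i].astype(int) for i in range(3)]
def rep(n,m):
    k,l,st,ce=cv2.connectedComponentsWithStats(m.astype(np.uint8))
    for i in range(1,k):
        if st[i,4]>=12: 
            q=X[l==i]; print(n,st[i],np.round(ce[i],1),np.round(np.median(q,0),3),'zmax',np.round(np.percentile(q[:,2],95),3))
reg=(u>225)&(u<410)&(v>190)&(v<320)
rep('blue',reg&(H>105)&(H<128)&(S>110))
rep('red',reg&((H<5)|(H>174))&(S>150)&(V>80))
rep('purple',reg&(H>128)&(H<165)&(S>100))
rep('orange',reg&(H<14)&(H>4)&(S>200))
w=reg&(H>=3)&(H<18)&(S>70)&(S<215)&(u>340)&(v<275)&(abs(X[...,2]-.04)<.008)
rep('woodtop',w)
q=X[w][:,:2]; print('wood rect',cv2.minAreaRect(q.astype(np.float32)))
b=(u>225)&(u<305)&(v>180)&(v<245)&(abs(X[...,2]-.087)<.008)
q=X[b][:,:2]; print('box rect',cv2.minAreaRect(q.astype(np.float32)),np.median(X[b][:,2]))
print('lock',onplane(c,264.5,210.5,.09))
for n,(a_,b_) in dict(mug=(256,152),jar=(166,190),salt=(393,211)).items(): print(n,np.round(pt(c,d,a_,b_),3))
E
```

```text
blue [362 242   8   6  24] [365.5 244.5] [ 0.544 -0.181  0.081] zmax 0.086
red [382 251   8   6  26] [385.5 253.3] [ 0.535 -0.244  0.082] zmax 0.087
purple [317 230  13   8  81] [323.2 233.6] [ 0.561 -0.051  0.016] zmax 0.029
purple [332 234   8   4  13] [336.1 235.2] [ 0.568 -0.093  0.023] zmax 0.028
woodtop [351 238  44  31 464] [372.2 253.7] [ 0.534 -0.213  0.041] zmax 0.045
wood rect ((0.5409246683120728, -0.2115580439567566), (0.12944988906383514, 0.05077506974339485), 81.41390991210938)
box rect ((0.5581609606742859, 0.14324457943439484), (0.12317398935556412, 0.16955818235874176), 17.617046356201172) 0.08607864891336314
lock [0.55393035 0.14238904 0.09      ]
mug [0.764 0.242 0.039]
jar [0.523 0.455 0.098]
salt [ 0.674 -0.236  0.085]
```

View pics/crop1.png

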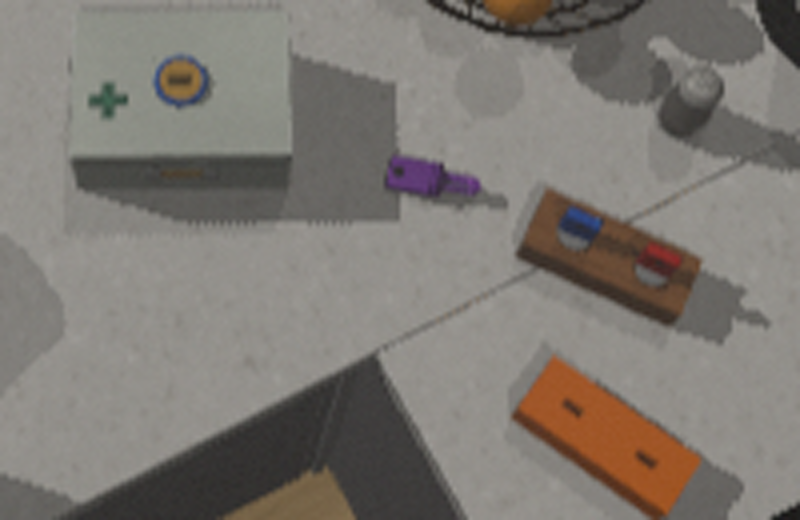

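The crop confirms it: the wooden block holds the blue key (580,225 in the crop) and the red key (660,260). The purple key is lying loose and the orange block is empty. The lock face is at (180,80), and the green cross is to its left. The measured heights and sizes match the description. Next I turn and travel.

```bash
python3 -m pendant '[[50,0,0,0,0,0,7],[50,0,0,0,0,0,7],[50,0,0,0,0,0,7],[50,0,0,0,0,0,7],[50,0,0,0,0,0,7],[50,0,0,0,0,0,7],[50,0,0,0,0,0,7],[50,0,0,0,0,0,7]]' 80
python3 -m pendant '[[50,0,0,0,0,0,5.8],[50,0,0,0,0,0,5.8],[50,0,0,0,0,0,5.8],[50,0,0,0,0,0,5.8],[50,-0.034,0.0214,0.0018,0,0,0],[50,-0.034,0.0214,0.0018,0,0,0],[50,-0.034,0.0214,0.0018,0,0,0],[50,-0.034,0.0214,0.0018,0,0,0]]'
python3 -m pendant '[[50,-0.034,0.0214,0.0018,0,0,0],[50,-0.034,0.0214,0.0018,0,0,0],[50,-0.034,0.0214,0.0018,0,0,0],[50,-0.034,0.0214,0.0018,0,0,0],[50,-0.034,0.0214,0.0018,0,0,0],[50,-0.034,0.0214,0.0018,0,0,0],[50,-0.034,0.0214,0.0018,0,0,0],[50,-0.034,0.0214,0.0018,0,0,0]]'
python3 -m pendant '[[50,-0.034,0.0214,0.0018,0,0,0],[50,-0.034,0.0214,0.0018,0,0,0],[50,-0.034,0.0214,0.0018,0,0,0],[50,-0.034,0.0214,0.0018,0,0,0],[50,-0.034,0.0214,0.0018,0,0,0],[50,-0.034,0.0214,0.0018,0,0,0],[50,-0.034,0.0214,0.0018,0,0,0],[50,-0.034,0.0214,0.0018,0,0,0]]'
python3 - <<'E'
from h import *
p,d,c=grab('wrist','w1'); print(c['origin'])
s=robot.get_state(); print(s['time'],s['ee_pos'],s['eef_rot'])
E
```

```text
time: 0.82
ee_pos: [0.2075, 0.5892, 0.2557]
eef_rot: [-180.0, 0.0, 104.2]
wrist_force: [0.3, -0.4, 0.0]
width: 0.0425
grip_force: 0.0
time: 1.48
ee_pos: [0.272, 0.4406, 0.2484]
eef_rot: [-180.0, 0.1, 81.5]
wrist_force: [1.9, -0.8, 0.9]
width: 0.0427
grip_force: 0.0
time: 2.15
ee_pos: [0.4006, 0.1458, 0.2346]
eef_rot: [180.0, -0.0, 81.4]
wrist_force: [0.8, 0.3, 1.1]
width: 0.0426
grip_force: 0.0
time: 2.82
ee_pos: [0.5292, -0.1489, 0.2199]
eef_rot: [-180.0, -0.0, 81.4]
wrist_force: [1.6, 0.2, 0.0]
width: 0.0427
grip_force: 0.0
[ 0.5422507  -0.06549695  0.33682022]
2.8667 [ 0.53203805 -0.15573158  0.21996883] [179.75139204   0.35515734  81.16679654]
```

View pics/w1.png

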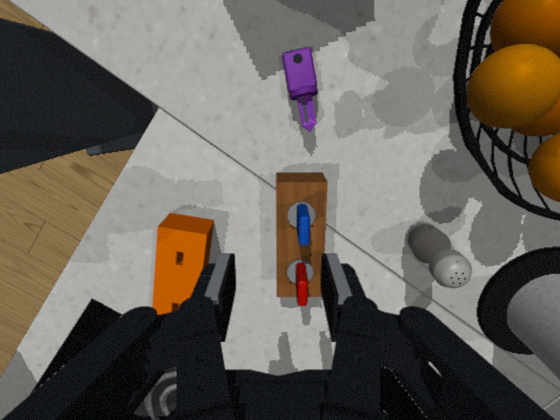

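The wrist view shows the blue key at (303,222) and the red key at (301,285), both standing in the wooden block at (301,235). The block lies parallel to the view columns, so the yaw is nearly right. I'll measure the head top.

```bash
cat >> h.py <<'E'
def col(p):
    h=cv2.cvtColor(p,cv2.COLOR_RGB2HSV).astype(int); return h[...,0],h[...,1],h[...,2]
E
python3 - <<'E'
from h import *
p,d,c=load('w1'); X=cloud(c,d); H,S,V=col(p); v,u=np.indices(d.shape)
for n,m in dict(blue=(H>105)&(H<128)&(S>110)&(abs(u-303)<20)&(abs(v-225)<30), red=((H<4)|(H>175))&(S>170)&(abs(u-301)<20)&(abs(v-285)<28)).items():
    t=m&(X[...,2]>.077)&(X[...,2]<.09); q=np.stack([u[t],v[t]],1).astype(np.float32)
    w=np.array([onplane(c,a,b,.083)[:2] for a,b in q],np.float32)
    print(n,t.sum(),np.median(X[t][:,2]),cv2.minAreaRect(w),w.mean(0))
w=(H<15)&(S>70)&(abs(X[...,2]-.04)<.006)&(abs(u-301)<35)&(v>165)&(v<300)
print('wood',cv2.minAreaRect(X[w][:,:2].astype(np.float32)),np.median(X[w][:,2]))
E
```

```text
blue 339 0.08166163639035146 ((0.5473891496658325, -0.1798027902841568), (0.02827351726591587, 0.009550823830068111), 82.54724884033203) [ 0.5473561  -0.17960057]
red 260 0.08174795227629592 ((0.5381657481193542, -0.2421659529209137), (0.029350291937589645, 0.009291412308812141), 82.48946380615234) [ 0.53815544 -0.24178165]
wood ((0.5428770780563354, -0.2139236479997635), (0.13099873065948486, 0.04942946881055832), 81.28473663330078) 0.039233916358419274
```

```bash
python3 -m pendant '[[50,-0.007,0.006,0.018,0,0,0],[50,-0.007,0.006,0.018,0,0,0],[50,-0.007,0.006,0.018,0,0,0],[50,0,0,0.018,0,0,0],[50,0,0,0.018,0,0,0],[50,0,0,0.018,0,0,0],[50,0,0,0,0,0,0],[50,0,0,0,0,0,0]]'
python3 - <<'E'
from h import *
s=robot.get_state(); print(s['time'],s['ee_pos'],s['eef_rot'])
R=Ro.from_euler('xyz',s['eef_rot'],degrees=True).as_matrix()
print(R.T@(np.array([.5474,-.1797,.074])-s['ee_pos']))
E
```

```text
time: 3.53
ee_pos: [0.5424, -0.1696, 0.1109]
eef_rot: [-179.8, -0.1, 81.4]
wrist_force: [-0.4, -0.6, 0.1]
width: 0.0426
grip_force: 0.0
3.5333 [ 0.54240551 -0.16964117  0.11090579] [-1.79791997e+02 -6.09639938e-02  8.13894780e+01]
[-0.00923696  0.00657808  0.03687234]
```

```bash
python3 -m pendant '[[50,-0.0045,0.0033,0,0,0,0],[50,-0.0045,0.0032,0,0,0,0],[50,0,0,0.009,0,0,0],[50,0,0,0.009,0,0,0],[50,0,0,0.009,0,0,0],[50,0,0,0.01,0,0,0],[50,0,0,0,0,0,0],[50,0,0,0,0,0,0]]'
python3 - <<'E'
from h import *
for i in range(2):
    p,d,c=grab('wrist','w2'); s=robot.get_state(); print(s['time'],s['ee_pos'],s['eef_rot'],s['wrist_force'])
E
```

```text
time: 4.2
ee_pos: [0.5475, -0.1796, 0.0736]
eef_rot: [-179.8, -0.1, 81.4]
wrist_force: [0.2, 0.3, -0.3]
width: 0.0426
grip_force: 0.0
4.25 [ 0.54825679 -0.17992203  0.07447536] [-1.79912467e+02 -2.71351003e-02  8.13945239e+01] [ 0.23006832 -0.28902297  0.00468413]
4.3 [ 0.54877344 -0.18019338  0.07512537] [-1.79986357e+02 -4.54722542e-03  8.13921273e+01] [-0.34690884  0.16862725 -0.51518624]
```

View pics/w2.png

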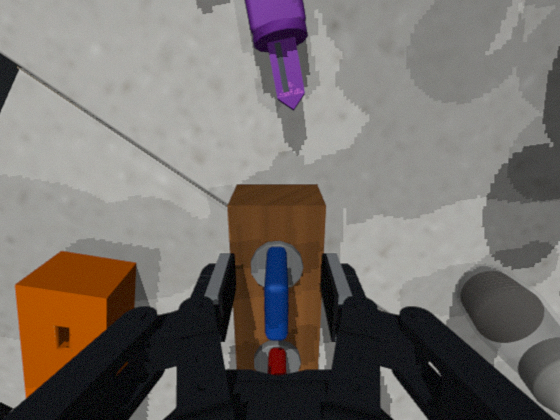

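The blue head at (277,295) is centred between the pads, and the red head is clear behind it. I'll grip.

```bash
python3 -m pendant '[[0,0,0,0,0,0,0],[0,0,0,0,0,0,0],[0,0,0,0,0,0,0],[0,0,0,0,0,0,0],[0,0,0,0,0,0,0],[0,0,0,0,0,0,0],[0,0,0,0,0,0,0],[0,0,0,0,0,0,0]]' 100
python3 -m pendant '[[0,0,0,-0.01,0,0,0],[0,0,0,-0.015,0,0,0],[0,0,0,-0.02,0,0,0],[0,0,0,-0.03,0,0,0],[0,0,0,-0.03,0,0,0],[0,0,0,-0.025,0,0,0],[0,0,0,0,0,0,0],[0,0,0,0,0,0,0]]'
python3 - <<'E'
from h import *
p,d,c=grab('wrist','w3'); s=robot.get_state(); print(s['time'],s['ee_pos'],s['eef_rot'],s['wrist_force'],s['grip_force'])
E
```

```text
time: 4.97
ee_pos: [0.5484, -0.1803, 0.0761]
eef_rot: [-179.9, 0.0, 81.4]
wrist_force: [-5.1, 1.4, 6.0]
width: 0.0087
grip_force: 98.3
time: 5.63
ee_pos: [0.5506, -0.181, 0.2083]
eef_rot: [179.6, 0.1, 81.4]
wrist_force: [-0.7, 0.5, -0.9]
width: 0.0084
grip_force: 97.7
5.6833 [ 0.54915153 -0.18032541  0.20601598] [1.79890382e+02 2.16874904e-02 8.13887803e+01] [ 0.20815079  0.29602549 -1.10861539] 97.69047260284424
```

```bash
python3 -m pendant '[[0,0,0,-0.008,0,0,-6.55],[0,0,0,-0.008,0,0,-6.55],[0,0,0,-0.008,0,0,-6.55],[0,0,0,0,0,0,-6.55],[0,0.031,0.013,0,0,0,0],[0,0.031,0.013,0,0,0,0],[0,0.031,0.013,0,0,0,0],[0,0.031,0.013,0,0,0,0]]'
python3 -m pendant '[[0,0.031,0.013,0,0,0,0],[0,0.031,0.013,0,0,0,0],[0,0.031,0.013,0,0,0,0],[0,0.031,0.013,0,0,0,0],[0,0,0,0,0,0,0],[0,0,0,0,0,0,0],[0,0,0,0,0,0,0],[0,0,0,0,0,0,0]]'
python3 - <<'E'
from h import *
p,d,c=grab('wrist','w4'); s=robot.get_state(); print(s['time'],s['ee_pos'],s['eef_rot'],s['grip_force'],c['origin'])
E
```

```text
time: 6.35
ee_pos: [0.5594, -0.0449, 0.2266]
eef_rot: [-179.8, -0.1, 107.5]
wrist_force: [1.4, -0.4, 0.3]
width: 0.0085
grip_force: 97.5
time: 7.02
ee_pos: [0.5724, 0.0865, 0.228]
eef_rot: [-179.9, -0.0, 107.5]
wrist_force: [0.6, -0.8, -1.0]
width: 0.0087
grip_force: 97.6
7.0667 [0.57257358 0.08624971 0.22840028] [-1.79907623e+02 -2.05980553e-03  1.07491179e+02] 97.59382724761963 [0.54772526 0.16705508 0.344988  ]
```

View pics/w4.png

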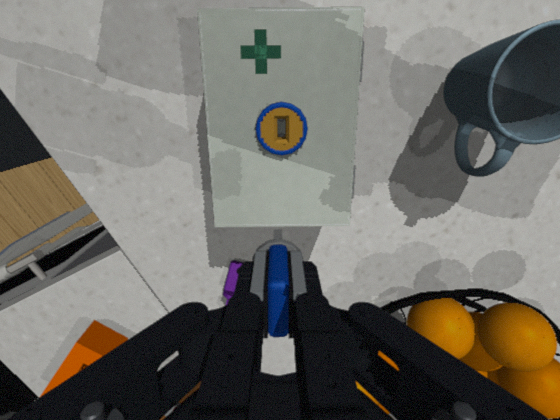

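The wrist view shows the lock ring at (281,128) with the slot running along the image columns, the green cross at (260,52), and the blue key held at (278,290). I'll measure the lock centre, the slot direction and the held head with the same camera.

Run:
```python
from h import *
p,d,c=load('w4'); H,S,V=col(p); v,u=np.indices(d.shape); X=cloud(c,d)
near=(np.hypot(u-281,v-128)<34)
def W(m,z): return np.array([onplane(c,a,b,z)[:2] for a,b in zip(u[m],v[m])],np.float32)
ring=near&(H>100)&(H<130)&(S>110)
w=W(cv2.dilate(ring.astype(np.uint8),None)>0,.09) if 0 else W(ring,.09)
print('ring',ring.sum(),cv2.minEnclosingCircle(w),np.median(X[ring][:,2]))
br=near&(H>10)&(H<30)&(S>120)&(V>90)
wb=W(br,.09); print('brass',br.sum(),cv2.minEnclosingCircle(wb),cv2.fitEllipse(cv2.convexHull(wb)),np.median(X[br][:,2]))
hole=(np.hypot(u-281,v-128)<19)&~br
k,l,st,ce=cv2.connectedComponentsWithStats(hole.astype(np.uint8)); 
for i in range(1,k):
    if st[i,4]>40: print('slot',st[i],cv2.minAreaRect(W(l==i,.09)))
b=(X[...,2]>.07)&(X[...,2]<.095)&(v<235)&(u>190)&(u<370)&~near
print('lid',cv2.minAreaRect(X[b][:,:2].astype(np.float32)),np.median(X[b][:,2]))
cr=(H>65)&(H<100)&(S>90)&(v<90)&(abs(u-260)<30); print('cross',W(cr,.085).mean(0))
s=robot.get_state();R=Ro.from_euler('xyz',s['eef_rot'],degrees=True).as_matrix()
print(s['ee_pos'],s['eef_rot'])
hd=(H>105)&(H<128)&(S>110)&(v>235)&(v<345)&(abs(u-279)<25)
zt=s['ee_pos'][2]+.0265
t=hd&(abs(X[...,2]-zt)<.006); w=W(t,zt); print('head top',t.sum(),np.median(X[t][:,2])-zt,cv2.minAreaRect(w)); q=np.array([*cv2.minAreaRect(w)[0],zt]); print('in tool',R.T@(q-s['ee_pos']))
```

```text
ring 629 ((0.5582486391067505, 0.1413344293832779), 0.02043355442583561) 0.08912526682278288
brass 1114 ((0.558158814907074, 0.1413443237543106), 0.01662186160683632) ((0.5581845641136169, 0.14136016368865967), (0.032057736068964005, 0.03267377242445946), 107.88025665283203) 0.08919437899561761
slot [275 116  14  25 268] ((0.5582701563835144, 0.14210593700408936), (0.010027050971984863, 0.018444865942001343), 18.136354446411133)
lid ((0.5580516457557678, 0.14134471118450165), (0.12044045329093933, 0.17012318968772888), 18.109651565551758) 0.08430305159054113
cross [0.5264869 0.1899541]
[0.57257358 0.08624971 0.22840028] [-1.79907623e+02 -2.05980553e-03  1.07491179e+02]
head top 21 -0.0005855039463435463 ((0.571327269077301, 0.09493747353553772), (0.01539355143904686, 0.014611228369176388), 16.393033981323242)
in tool [ 0.00866161  0.00137977 -0.02650195]
```

```bash
python3 -m pendant '[[0,0.02,0.0012,0,0,0,-0.6],[0,0.02,0.0012,0,0,0,0],[0,0.0169,0.001,0,0,0,0],[0,0,0,0.02,0,0,0],[0,0,0,0.02,0,0,0],[0,0,0,0.016,0,0,0],[0,0,0,0,0,0,0],[0,0,0,0,0,0,0]]'
python3 - <<'E'
from h import *
for i in range(3):
    p,d,c=grab('wrist','w5'); s=robot.get_state(); print(s['time'],s['ee_pos'],s['eef_rot'],s['wrist_force'])
R=Ro.from_euler('xyz',s['eef_rot'],degrees=True).as_matrix()
print(R.T@(np.array([.5587,.1415,.1255])-s['ee_pos']))
E
```

```text
time: 7.73
ee_pos: [0.5578, 0.1416, 0.1722]
eef_rot: [-179.8, -0.0, 108.1]
wrist_force: [0.2, -0.6, -0.0]
width: 0.0086
grip_force: 97.6
7.7833 [0.55896435 0.14183248 0.17358171] [1.79999126e+02 4.77329725e-03 1.08104082e+02] [0.20816839 0.33910974 0.00907165]
7.8333 [0.55960527 0.14206713 0.17447348] [1.79897194e+02 2.19554237e-02 1.08115220e+02] [-0.13133168 -0.66219549  0.48375858]
7.8833 [0.55989952 0.14227093 0.17492156] [1.79842164e+02 3.16981500e-02 1.08131216e+02] [-0.11201815  0.36356695 -0.91888142]
[-0.00033202 -0.00151601  0.04941776]
```

View pics/w5.png

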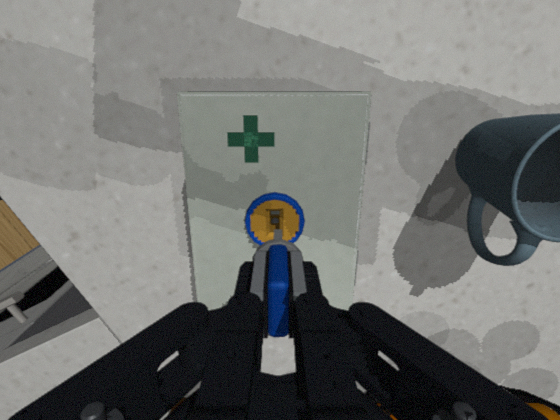

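The key tip (276,235) is over the slot, with its far part visible at (275,215), and lines up with the slot axis. I'll make a small correction, then descend slowly.

```bash
python3 -m pendant '[[0,0,-0.0012,0.002,0,0,0],[0,0,0,0.003,0,0,0],[0,0,0,0.003,0,0,0],[0,0,0,0.003,0,0,0],[0,0,0,0.003,0,0,0],[0,0,0,0.003,0,0,0],[0,0,0,0.002,0,0,0],[0,0,0,0,0,0,0]]'
python3 - <<'E'
from h import *
s=robot.get_state(); print(s['wrist_torque'],s['eef_rot'])
E
```

```text
time: 8.55
ee_pos: [0.557, 0.1423, 0.1534]
eef_rot: [-179.9, -0.0, 108.2]
wrist_force: [-0.1, -0.2, -1.3]
width: 0.0087
grip_force: 97.6
[-0.02816128  0.00677889  0.07730685] [-1.79913485e+02 -1.64230358e-02  1.08190371e+02]
```

The tip is about 6 mm into the slot with no force. I'll keep going.

```bash
python3 -m pendant '[[0,0,0,0.002,0,0,0],[0,0,0,0.002,0,0,0],[0,0,0,0.002,0,0,0],[0,0,0,0.002,0,0,0],[0,0,0,0.002,0,0,0],[0,0,0,0.002,0,0,0],[0,0,0,0,0,0,0],[0,0,0,0,0,0,0]]'
python3 - <<'E'
from h import *
s=robot.get_state(); print(s['wrist_torque'],s['eef_rot'])
E
```

```text
time: 9.22
ee_pos: [0.5576, 0.1424, 0.1422]
eef_rot: [180.0, -0.0, 108.2]
wrist_force: [1.0, 1.8, -1.5]
width: 0.0087
grip_force: 97.7
[ 0.11672778 -0.0878795   0.00597344] [ 1.79989727e+02 -4.71575382e-03  1.08186926e+02]
```

```bash
python3 -m pendant '[[0,0,0,0.002,0,0,0],[0,0,0,0.002,0,0,0],[0,0,0,0.002,0,0,0],[0,0,0,0.002,0,0,0],[0,0,0,0,0,0,0],[0,0,0,0,0,0,0],[0,0,0,0,0,0,0],[0,0,0,0,0,0,0]]'
python3 - <<'E'
from h import *
s=robot.get_state(); print(s['wrist_torque'],s['eef_rot'])
E
```

```text
time: 9.88
ee_pos: [0.5583, 0.1427, 0.1358]
eef_rot: [179.9, 0.0, 108.2]
wrist_force: [-2.3, 0.8, 5.3]
width: 0.0087
grip_force: 98.6
[ 0.01676327  0.29252609 -0.01768726] [1.79900724e+02 3.12277330e-03 1.08190966e+02]
```

```bash
python3 -m pendant '[[0,0,0,0.0015,0,0,0],[0,0,0,0.0015,0,0,0],[0,0,0,0.0015,0,0,0],[0,0,0,0.0015,0,0,0],[0,0,0,0,0,0,0],[0,0,0,0,0,0,0],[0,0,0,0,0,0,0],[0,0,0,0,0,0,0]]'
python3 - <<'E'
from h import *
s=robot.get_state(); print(s['wrist_torque'],s['eef_rot'])
E
```

```text
time: 10.55
ee_pos: [0.5585, 0.1428, 0.1328]
eef_rot: [179.9, -0.0, 108.2]
wrist_force: [-8.3, 0.3, 18.6]
width: 0.0091
grip_force: 100.8
[-0.08065041  1.41895605 -0.02189416] [ 1.79938388e+02 -6.61657740e-04  1.08196780e+02]
```

An upward force of 18.6 N comes with 8 N sideways along −x, so the blade is rubbing a wall. I'll shift slightly to relieve it, with a small wiggle.

```bash
python3 -m pendant '[[0,0,-0.001,0,0,0,0],[0,0,-0.001,0,0,0,0],[0,0.001,0,0,0,0,0],[0,-0.002,0,0,0,0,0],[0,0.001,0,0,0,0,0],[0,0,0,0,0,0,0],[0,0,0,0,0,0,0],[0,0,0,0,0,0,0]]'
python3 - <<'E'
from h import *
s=robot.get_state(); print(s['wrist_torque'],s['eef_rot'])
E
```

```text
time: 11.22
ee_pos: [0.5579, 0.1426, 0.1308]
eef_rot: [179.7, -0.0, 108.2]
wrist_force: [0.6, 1.8, 5.1]
width: 0.0086
grip_force: 98.6
[ 0.39743376 -0.05026286  0.01666009] [ 1.79659376e+02 -7.55051345e-03  1.08173131e+02]
```

```bash
python3 -m pendant '[[0,0,0,0.0015,0,0,0],[0,0.001,0,0.0015,0,0,0],[0,-0.002,0,0.001,0,0,0],[0,0.001,0,0.001,0,0,0],[0,0,0,0.001,0,0,0],[0,0,0,0,0,0,0],[0,0,0,0,0,0,0],[0,0,0,0,0,0,0]]'
python3 - <<'E'
from h import *
s=robot.get_state(); print(s['wrist_torque'],s['eef_rot'])
p,d,c=grab('wrist','w6'); H,S,V=col(p)
p,d,c=grab('scene','s6')
a=cv2.resize(p[170:260,210:330],(800,600),interpolation=cv2.INTER_CUBIC); cv2.imwrite('pics/s6c.png',a[:,:,::-1])
E
```

```text
time: 11.88
ee_pos: [0.5578, 0.1424, 0.1259]
eef_rot: [179.7, 0.0, 108.2]
wrist_force: [-2.8, 1.3, 12.7]
width: 0.0086
grip_force: 100.0
[ 0.35050135  0.51952316 -0.01719675] [1.79737573e+02 3.53979886e-03 1.08175383e+02]
```

View pics/w6.png

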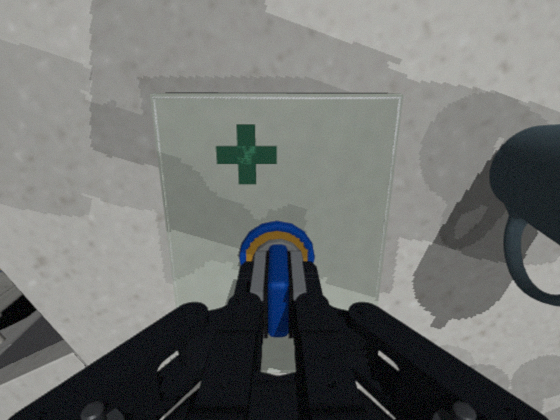

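The wrist view shows the key down inside the ring (277,255), concentric with it and nearly or fully home. I'll push a bit further to see whether it stops hard.

```bash
python3 -m pendant '[[0,0,0,0.0015,0,0,0],[0,0.001,0,0.0015,0,0,0],[0,-0.002,0,0.0005,0,0,0],[0,0.001,0,0,0,0,0],[0,0,0,0,0,0,0],[0,0,0,0,0,0,0],[0,0,0,0,0,0,0],[0,0,0,0,0,0,0]]' 120
python3 - <<'E'
from h import *
s=robot.get_state(); print(s['wrist_torque'],s['eef_rot'])
E
```

```text
time: 12.65
ee_pos: [0.5579, 0.1424, 0.1258]
eef_rot: [179.8, 0.0, 108.2]
wrist_force: [-9.1, 0.3, 28.9]
width: 0.0082
grip_force: 121.2
[ 0.11255196  1.76854424 -0.04817279] [1.79794222e+02 9.50556313e-03 1.08190629e+02]
```

View pics/s6c.png

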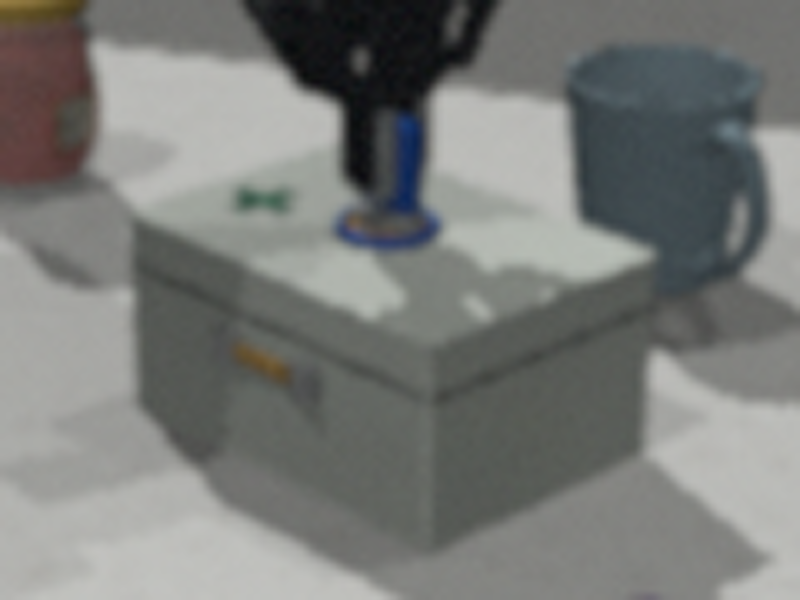

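Hard stop at TCP z 0.1258, where 0.1255 was predicted for home, and the scene view shows the collar seated in the ring (387,225). I'll ease the push slightly and turn clockwise.

```bash
python3 -m pendant '[[0,0,0,-0.001,0,0,0],[0,0,0,0,0,0,4],[0,0,0,0,0,0,5],[0,0,0,0,0,0,6],[0,0,0,0,0,0,6],[0,0,0,0,0,0,6],[0,0,0,0,0,0,6],[0,0,0,0,0,0,6]]'
python3 - <<'E'
from h import *
s=robot.get_state(); print(s['wrist_torque'],s['eef_rot'])
E
```

```text
time: 13.32
ee_pos: [0.5589, 0.142, 0.1259]
eef_rot: [179.6, -0.1, 68.9]
wrist_force: [-3.6, -0.8, 21.7]
width: 0.0086
grip_force: 120.1
[-0.02887033  0.85408073  0.07295032] [ 1.79644390e+02 -1.47503891e-01  6.89340283e+01]
```

```bash
python3 -m pendant '[[0,0,0,0,0,0,6],[0,0,0,0,0,0,6],[0,0,0,0,0,0,6],[0,0,0,0,0,0,6],[0,0,0,0,0,0,6],[0,0,0,0,0,0,6],[0,0,0,0,0,0,6],[0,0,0,0,0,0,4]]'
python3 -m pendant '[[0,0,0,0,0,0,0],[0,0,0,0,0,0,0],[0,0,0,0,0,0,0],[0,0,0,0,0,0,0],[0,0,0,0,0,0,0],[0,0,0,0,0,0,0],[0,0,0,0,0,0,0],[0,0,0,0,0,0,0]]'
python3 - <<'E'
from h import *
s=robot.get_state(); print(s['wrist_torque'],s['eef_rot'])
p,d,c=grab('scene','s7')
a=cv2.resize(p[170:260,210:330],(800,600),interpolation=cv2.INTER_CUBIC); cv2.imwrite('pics/s7c.png',a[:,:,::-1])
E
```

```text
time: 13.98
ee_pos: [0.5595, 0.1408, 0.1259]
eef_rot: [179.7, -0.4, 23.0]
wrist_force: [-3.3, -4.0, 22.0]
width: 0.0085
grip_force: 120.0
time: 14.65
ee_pos: [0.5595, 0.1408, 0.1259]
eef_rot: [179.7, -0.4, 23.3]
wrist_force: [-3.8, -3.7, 22.3]
width: 0.0084
grip_force: 119.9
[-0.55346785  0.71865594  0.09793362] [179.70433824  -0.37055026  23.25432679]
```

View pics/s7c.png

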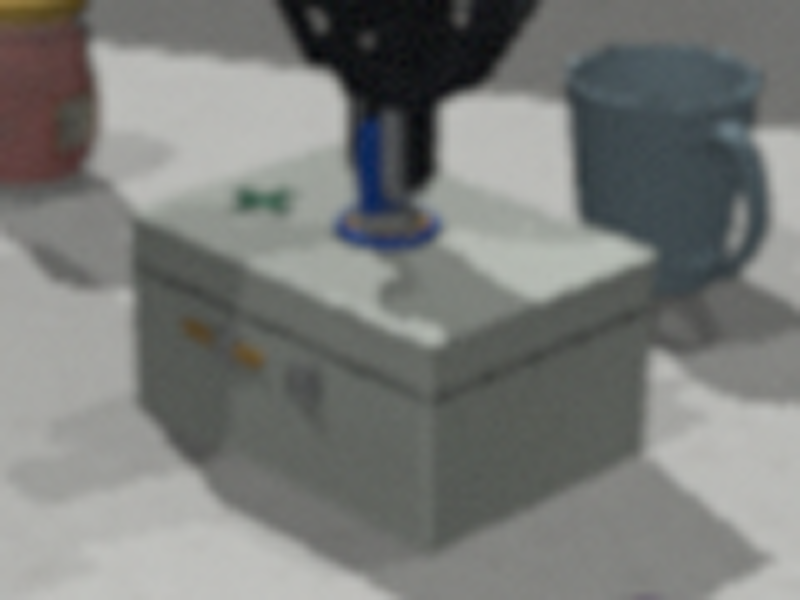

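The bolt is drawn aside, moving from (265,360) to (195,330)–(250,355). The tool has turned 85°, and the torque is about 0.1 N·m, close to the stop value. I'll add a few degrees of margin and hand in.

```bash
python3 -m pendant '[[0,0,0,0,0,0,1.5],[0,0,0,0,0,0,1.5],[0,0,0,0,0,0,0],[0,0,0,0,0,0,0],[0,0,0,0,0,0,0],[0,0,0,0,0,0,0],[0,0,0,0,0,0,0],[0,0,0,0,0,0,0]]' && python3 -c "
from bench import robot
print(robot.get_state()['wrist_torque']); print(robot.sign_off())"
```

```text
time: 15.37
ee_pos: [0.5597, 0.1408, 0.1259]
eef_rot: [179.7, -0.4, 20.3]
wrist_force: [-3.4, -2.8, 22.1]
width: 0.0083
grip_force: 119.9
[-0.5855693   0.69711573  0.07930909]
the job is handed in; nothing more can be done
None
```

I handed the job in at about 15 s with the blue key fully home in the lock, turned about 88° clockwise and still gripped; the bolt was seen drawn back just before a last 3° of turn, and the hand-in returned no verdict.

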